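# Check a bored block with a go / no-go plug gauge

## Robot

A 6-joint arm with a two-finger parallel gripper is mounted at the origin on the work surface. World frame = base frame: x ahead of the robot, y to its left, z up, the work surface at z = 0. Lengths are in mm, angles in rad, forces in N, time in s.
With the tool pointing down it reaches from about 400 to 925 mm from the base axis. Payload 12.5 kg.
Tool frame: the origin (TCP) lies between the finger pads; the fingertips stand 19 mm ahead of it and the grasp point (between the pads) is the TCP (env.tips_ahead is the distance from the TCP to the fingertips, in mm); z points along the fingers, y is the line along which they close (so a half turn about z gives the same grasp; the last joint's range is limited). The gripper opens to 95 mm and grips with 3 to 60 N. Pads are 20 mm wide; open, the fingers measure 119 mm over their backs; the gripper's body (75 mm by 180 mm) begins 59 mm behind the grasp point.
Start: joints at [1.142, 0.491, 1.559, -0, 1.092, -0.106], TCP at [198.247, 592.742, 233.661] pointing down, gripper open.
Joint ranges: [-3.1, 3.1], [-0.84, 2.19], [0.05, 2.79], [-1.13, 4.28], [0.06, 2.93], [-2.69, 2.69]. Speed limits (rad/s): [2.22, 2.22, 2.79, 3.14, 3.14, 3.14].

## Interface

Orientations are given as [roll, pitch, yaw] about the fixed x, y, z axes, in that order (R = Rz(yaw) Ry(pitch) Rx(roll)).
In Python, from cell import env gives the robot as it stands.
- The arm moves only by the shell command python3 -m crank 'ROWS'. ROWS is JSON, a list of rows, each a list of 5 numbers: the shift along the tool's x, y, z in mm, then the turn about the tool's z in degrees, then the finger opening in mm, from 0 to 95.1. In form: [[dx, dy, dz, yaw, grip], ...]. A call has 1 to 10 rows; each row is the pose to reach, as a shift and turn from the pose commanded when the call began, along the tool's axes at that moment; what a row does not reach only later rows make up. A row lasts 1/12 s, in which the tool goes at most 41.7 mm and 7.16 degrees, less where a joint would pass 70% of its speed; a pose out of reach is approached as far as the arm can. A call with a gripper value outside its range is refused whole. The fingers move at their own pace and stop on an object; the grip force is fixed at half the most. Time passes only in rows, so rows that repeat a pose let the fingers close. It gives the time, the measured TCP pose, the force, the opening and the grip force at its end, in the units of the state.
- env.state(): the state, without advancing time (a new reading comes with each control period).
- env.read_camera(name): name is "scene" or "top" or "wrist"; returns a dict with "img" (384x512x3 uint8, blue, green, red), "K" (3x3 intrinsics, pixels), "pose" (4x4, takes a point from camera to world coordinates). Camera axes: x right, y down, z forward; pixel columns grow to the right and rows downward; lengths in mm; the calibration is good to about 2 mm. A picture is of the moment at which its call begins. There is no depth.
- env.job_done(): hands the job in; it is judged then, once.
The state is a dict: "t": time; "joints": joint angles; "qvel": joint speeds; "tau": joint torques, N m; "eef_pos": TCP position; "tcp_rot": TCP orientation; "ft_force": force on the tool from outside, world axes, zero at the start; "moment": the same for the moment, N m; "opening": opening from 0.0 (shut) to 1.0 (fully open); "grip_force": force on a finger pad.
Only numpy, scipy, OpenCV 4.12 (cv2) and the standard library are available. Lean on these libraries where they do the work, as an engineer would, in place of code of your own. Each camera call takes 0.05 s, during which the arm holds its last target. There are 200 camera calls.

## Task

Check the bore of the block clamped in the vice with the double-ended plug gauge: slide the long, slim go end in until the handle's shoulder presses lightly home against the block, draw it out, turn the gauge round and press the short, thick no-go end squarely and centrally on the bore mouth with about 10 newtons for a good second, to confirm that it is refused. Stay well below 30 newtons throughout, then lay the gauge gently back in its notched rest, either way round, and leave everything else on the bench undisturbed.

Things in the scene. Friction and masses are not known exactly. Their poses are not given: they have to be found in the camera images.
- gauge: Loose steel plug gauge, 151 mm long, 0.2 to 0.3 kg, lying level in the rest at first. Origin on its axis, mid-handle; x along the axis to the go end, z up. Handle: hexagonal bar, x -45 to +45 mm, 28 mm across flats, flats at +-y, corners up and down (+-16 mm). Go end: slim cylinder, 20 mm diameter, x +45 to +75, tip chamfered. No-go end: thick cylinder, 24 mm diameter, x -45 to -61.
- go_tip (a point): Centre of the gauge's go end face, at x = +75 mm on the gauge axis.
- go_shoulder (a point): Centre of the handle's end face on the go side (the shoulder), at x = +45 mm on the gauge axis.
- nogo_tip (a point): Centre of the gauge's no-go end face, at x = -61 mm on the gauge axis.
- vice: Blue machine vice fixed to the bench, a rigid aluminium block clamped in it. Origin under its base (130 x 200 x 35 mm); x into the bore, z up. Jaws x -45 to +45 mm, to z = 85; screw to -y, out to y = -135. Block: y -25 to +25, z 45 to 135, nominally x -50 to +30 but clamped up to 5 mm farther fore or aft. Level through bore, 21.2 mm diameter, along x at y = 0, z = 105, open at the -x face.
- bore_mouth (a point): Nominal centre of the bore's mouth, fixed to the vice 105 mm above the bench; axes as vice. The true mouth lies on this x axis, but up to 5 mm before or behind this point, as the block happens to be clamped: find its face by touch.
- rest: Wooden gauge rest fixed to the bench. Origin under the middle of its base (100 x 62 x 12 mm); x along the gauge's length. Two uprights 8 mm thick at x = +-37 mm, 50 mm wide, with 120 degree V notches that carry the hexagonal handle corner down, up to z = 59 mm; free between them for the fingers.
- rest_seat (a point): Where the gauge's origin lies when it rests in the notches: above the middle of the rest, 62 mm above the bench; axes as rest.
- bush: Bystander: loose brass ring, 40 mm across, 25 mm high; origin under its centre.
- slug: Bystander: loose upright dark steel cylinder, 34 mm across, 35 mm high; origin under its centre.
- file: Bystander: loose flat file with a red handle, 250 mm long, 18 mm high; x along it to the blade's tip.
- spanner: Bystander: loose steel spanner lying flat.
- hammer: Bystander: loose hammer lying down.
- paste_tin: Bystander: loose tin, 68 mm across, 60 mm high; origin under its centre.
- driver: Bystander: loose screwdriver lying down.
- wood_block: Bystander: loose wooden block, 100 x 60 x 30 mm.
- handle: The gauge's hexagonal handle, part of the gauge; same origin and axes as gauge.
- nogo_end: The gauge's short thick no-go end, part of the gauge; same origin and axes as gauge.
There are look-alikes about, which are no part of the job. What is shaped like the rest but green or purple is not meant. What is shaped like the gauge but brown or turquoise is not meant.

How it is judged (in metres and radians):
On the way, in this order (a step that is already met when the one before it is completed fails the run):
1. the go end is in the bore and the handle's shoulder presses on the block with more than 2 N (distance between go_shoulder and bore_mouth below 0.008 m and angle between the x axis of gauge and the x axis of vice, either way round below 0.06 rad and x of gauge in the frame of bore_mouth below -0.03 m and contact force between handle and vice above 2 N), for 0.2 s.
2. the no-go end presses squarely and centrally (within 3 mm) on the bore mouth with more than 4 N for 0.6 s (x of nogo_tip in the frame of bore_mouth between -0.008 and 0.008 m and y of nogo_tip in the frame of bore_mouth between -0.003 and 0.003 m and z of nogo_tip in the frame of bore_mouth between -0.003 and 0.003 m and angle between the x axis of gauge and the x axis of vice, either way round below 0.08 rad and x of gauge in the frame of bore_mouth below -0.045 m and contact force between nogo_end and vice above 4 N), for 0.6 s.
At the end, for the whole second after the job is handed in: The gauge lies level and at rest in the notches of its rest, either way round: its middle within 12 mm of the seat, at 58 to 66 mm height, along the rest within 0.1 rad, released (horizontal distance between gauge and rest_seat below 0.012 m and height (world z) of gauge between 0.058 and 0.066 m and angle between the x axis of gauge and the x axis of rest, either way round below 0.1 rad and linear speed of gauge below 0.02 m/s and not (contact force between gauge and the fingers above 0.1 N)); the robot touches nothing.
It fails at once if the gauge is forced against the block or vice with more than 30 N (contact force between gauge and vice above 30 N).
It fails at once if the gauge is dropped or rammed into its rest (more than 80 N) (contact force between gauge and rest above 80 N).
It fails at once if a bystander is moved by more than 25 mm (distance of any of bush, slug, file, spanner, hammer, paste_tin, driver, wood_block from where it was at the start of the episode above 0.025 m).
It also fails if it takes over 58 s, if anything falls off the work surface, if the arm or the gripper's body presses on something with over 40 N, if the wrist force passes 120 N, or if a joint passes its speed limit or range.

## Working session

There is one attempt and no reset: what is moved stays moved. The work goes in short steps, Python scripts to look and compute and a shell command to move; the robot and the scene stay as the last step left them, time stands still between calls to the robot, and variables do not carry over. Pictures are saved under pics/ and viewed, at most 10 in all, crops included, and the job is handed in when it is done.

```bash
ls; mkdir -p pics; python3 - <<'E'
from cell import env
import cv2,json
print(env.state())
import numpy as np
np.set_printoptions(precision=4,suppress=True)
for n in ("scene","top"):
    c=env.read_camera(n); cv2.imwrite(f"pics/{n}0.png",c["img"]); print(n,c["K"],c["pose"])
E
```

```text
pics
{'t': 0.0, 'joints': array([ 1.14238323e+00,  4.91560479e-01,  1.55946109e+00,  2.41140105e-05,
        1.09170437e+00, -1.05589455e-01]), 'qvel': array([ 0.00052869, -0.0004966 ,  0.00011192,  0.00062446,  0.00093727,
        0.00130577]), 'tau': array([ 1.23750931e-03, -6.12653661e+01, -2.58179158e+01,  6.92414911e-02,
        4.82725224e-02, -7.14011480e-05]), 'eef_pos': array([198.1498705 , 592.51616967, 233.0571586 ]), 'tcp_rot': array([-3.14046793e+00, -1.40708791e-04,  2.81875780e+00]), 'ft_force': array([-0.17531463,  1.0274737 ,  0.79134285]), 'moment': array([0.00430723, 0.00032115, 0.02827441]), 'grip_force': 0.0, 'opening': 0.998017434328848}
scene [[397.7577   0.     256.913 ]
 [  0.     397.7577 188.3729]
 [  0.       0.       1.    ]] [[  -0.2272    0.7071   -0.6696 1227.0879]
 [   0.9738    0.1682   -0.1528  154.723 ]
 [   0.0046   -0.6868   -0.7268  900.8721]
 [   0.        0.        0.        1.    ]]
top [[412.2202   0.     261.6004]
 [  0.     412.2202 188.0359]
 [  0.       0.       1.    ]] [[  -0.128    -0.9664    0.223   187.6453]
 [  -0.9918    0.1256   -0.0248   15.045 ]
 [  -0.004    -0.2244   -0.9745 1442.2022]
 [   0.        0.        0.        1.    ]]
```

View pics/scene0.png

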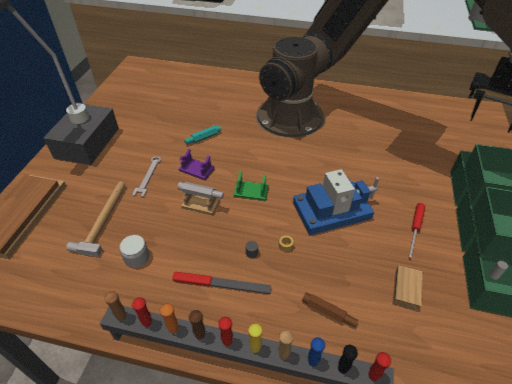

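View pics/top0.png

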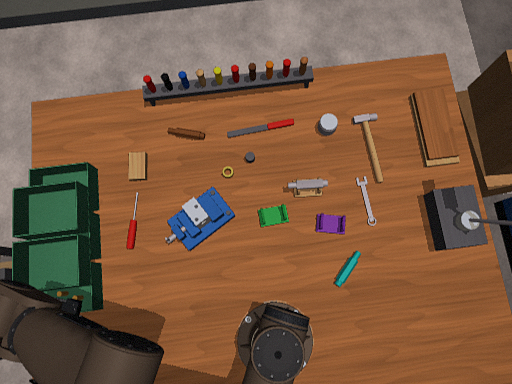

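The scene view shows the steel gauge on the wooden rest at about (200,192), or (308,186) in top. The possible confusions are:
- **Gauge:** turquoise copy at scene (203,135), top (348,268); brown copy at scene (330,310), top (186,132).
- **Rest:** green copy at scene (251,188), top (273,215); purple copy at scene (196,165), top (330,223).

I choose the grey gauge on the wooden rest. The vice is at scene (335,205), top (200,218), with the bore mouth facing away from the robot at scene (343,200).

```bash
cat > h.py <<'E'
from cell import env
import cv2,numpy as np
np.set_printoptions(precision=3,suppress=True)
def ray(c,uv):
    d=c["pose"][:3,:3]@np.linalg.inv(c["K"])@np.array([uv[0],uv[1],1.]); return c["pose"][:3,3],d/np.linalg.norm(d)
def plane(c,uv,z):
    o,d=ray(c,uv); return o+d*(z-o[2])/d[2]
def cross(rs):
    A=sum(np.eye(3)-np.outer(d,d) for o,d in rs); b=sum((np.eye(3)-np.outer(d,d))@o for o,d in rs)
    return np.linalg.solve(A,b)
def proj(c,P):
    p=np.linalg.inv(c["pose"])@np.append(P,1); q=c["K"]@p[:3]; return q[:2]/q[2]
E
python3 - <<'E'
from h import *
t=env.read_camera("top"); s=env.read_camera("scene")
print("gauge top",plane(t,(308,186),62),"scene",plane(s,(200,192),62), cross([ray(t,(308,186)),ray(s,(200,192))]))
for uv in [(182,107),(195,93)]: pass
def crop(im,u0,v0,w,h,f): return cv2.resize(im[v0:v0+h,u0:u0+w],None,fx=f,fy=f,interpolation=cv2.INTER_CUBIC)
a=crop(t["img"],155,170,100,90,4);b=crop(t["img"],270,160,100,90,4)
c=crop(s["img"],285,160,100,90,4);d=crop(s["img"],160,150,100,90,4)
cv2.imwrite("pics/c1.png",cv2.resize(np.vstack([np.hstack([a,b]),np.hstack([c,d])]),(660,594)))
# vice blue mask
for n,k in (("top",t),("scene",s)):
    hsv=cv2.cvtColor(k["img"],cv2.COLOR_BGR2HSV); m=cv2.inRange(hsv,(100,120,40),(125,255,255))
    q=cv2.findContours(m,0,2)[0]
    for x in q:
        if cv2.contourArea(x)>300:
            print(n,cv2.minAreaRect(x), cv2.approxPolyDP(cv2.convexHull(x),3,True)[:,0].tolist())
E
```

```text
gauge top [ 490.068 -179.262   62.   ] scene [ 506.046 -177.486   62.   ] [ 493.504 -182.247   47.484]
top ((200.40000915527344, 218.69998168945312), (36.79999542236328, 59.799991607666016), 53.13010025024414) [[213, 187], [234, 215], [188, 249], [168, 220]]
scene ((333.2940673828125, 203.81735229492188), (46.82676696777344, 75.58450317382812), 75.25643920898438) [[364, 183], [369, 191], [370, 218], [309, 233], [294, 196], [317, 184]]
scene ((35.0, 99.5), (183.0, 70.0), 90.0) [[6, 8], [51, 57], [70, 103], [42, 146], [0, 191], [0, 11]]
scene ((54.975502014160156, 43.78180694580078), (122.87516784667969, 29.047224044799805), 56.04093933105469) [[10, 0], [43, 0], [80, 101], [76, 101]]
```

View pics/c1.png

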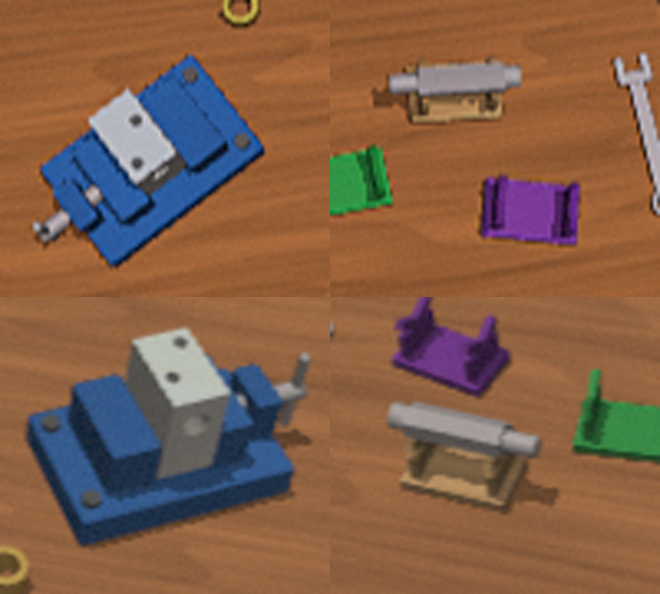

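The crops confirm the grey gauge in the wooden rest. The slim go end is at top-view left and scene right, so it points to world +y. The bore is at scene (345,199), on the face towards world (+x,+y), which matches the screw side.

```bash
python3 - <<'E'
from h import *
t=env.read_camera("top"); s=env.read_camera("scene")
P=[plane(t,p,20)[:2] for p in [(213,187),(234,215),(188,249),(168,220)]]
print("base corners",np.array(P), "sides",[np.linalg.norm(P[i]-P[(i+1)%4]) for i in range(4)], "centre",np.mean(P,0))
y=P[0]-P[3]+P[1]-P[2]; ang=np.arctan2(y[1],y[0])-np.pi/2; x=np.array([np.cos(ang),np.sin(ang)])
print("vice yaw",ang, "mouth",np.mean(P,0)-50*x, "bore seen",plane(s,(344.7,198.8),105))
f=3.3
a=[plane(t,(270+(u-330)/f,160+v/f),62) for u,v in ((389,84),(522,76))]; print("gauge ends top",a,np.linalg.norm(a[0]-a[1]))
b=[plane(s,(160+(u-330)/f,150+(v-297)/f),62) for u,v in ((390,414),(540,445))]; print("scene",b,np.linalg.norm(b[0]-b[1]))
w=env.read_camera("wrist"); T=np.eye(4); import scipy.spatial.transform as S
st=env.state(); T[:3,:3]=S.Rotation.from_euler("xyz",st["tcp_rot"]).as_matrix(); T[:3,3]=st["eef_pos"]
print("wrist in tool",np.linalg.inv(T)@w["pose"],w["K"][0])
E
```

```text
base corners [[539.056 149.116]
 [429.79   86.631]
 [333.042 256.289]
 [441.866 316.554]] sides [np.float64(125.871297288965), np.float64(195.30503905003823), np.float64(124.39626010811803), np.float64(193.60063677159232)] centre [435.938 202.147]
vice yaw -2.6195170870574183 mouth [479.278 227.081] bore seen [476.742 225.957 105.   ]
gauge ends top [array([ 500.892, -110.95 ,   62.   ]), array([ 491.498, -249.747,   62.   ])] 139.11449542556986
scene [array([ 495.984, -247.784,   62.   ]), array([ 500.993, -108.284,   62.   ])] 139.5899155334202
wrist in tool [[  -0.      -0.968   -0.253   71.202]
 [   1.      -0.       0.       0.631]
 [  -0.      -0.253    0.968 -151.267]
 [   0.       0.       0.       1.   ]] [289.916   0.    254.087]
```

```bash
python3 -m crank '[[-36,-16,-5,7,95],[-72,-32,-10,14,95],[-108,-48,-15,21,95],[-144,-64,-20,28,95],[-180,-80,-20,35,95],[-216,-96,-20,42,95],[-252,-112,-20,49,95],[-288,-128,-20,56,95],[-324,-144,-20,63,95],[-360,-160,-20,70,95]]'
```

```text
t: 1.18
eef_pos: [490.1, 325.2, 253.8]
tcp_rot: [3.141, -0.0, 1.591]
ft_force: [-0.7, -0.0, 1.0]
opening: 1.0
grip_force: 0.0
```

```bash
python3 -m crank '[[-38,-5,0,0,95],[-76,-10,0,0,95],[-110,-10,0,0,95],[-110,-10,0,0,95],[-110,-10,0,0,95]]'; python3 - <<'E'
from h import *
w=env.read_camera("wrist"); print(env.state()["t"])
cv2.imwrite("pics/w1.png",w["img"]); np.save("w1.npy",np.array([w["K"].tolist(),w["pose"].tolist()],dtype=object),allow_pickle=True)
for yaw in (-2.62,):
  x=np.array([np.cos(yaw),np.sin(yaw),0])
  m=np.array([478,226.5,105]); print(proj(w,m),proj(w,m+80*x))
E
```

```text
t: 1.6
eef_pos: [482.1, 215.3, 254.0]
tcp_rot: [3.141, -0.0, 1.594]
ft_force: [-0.2, 1.5, -0.0]
opening: 1.0
grip_force: 0.0
1.65
[250.504 168.894] [186.001 203.427]
```

View pics/w1.png

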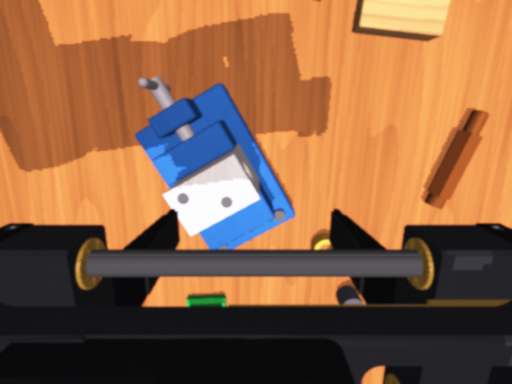

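The wrist view shows the block's white top at (164,197), (240,152), (260,190), (192,234). The mouth end is at the upper right, and the screw is at (150,82). I'll fit the block top at z = 135.

```bash
python3 - <<'E'
from h import *
img=cv2.imread("pics/w1.png"); K,Po=np.load("w1.npy",allow_pickle=True); c=dict(K=np.array(K,float),pose=np.array(Po,float))
hsv=cv2.cvtColor(img,cv2.COLOR_BGR2HSV); print(hsv[190,190],hsv[165,235],hsv[185,262],hsv[210,195])
m=cv2.inRange(hsv,(0,0,150),(179,40,255)); m[250:]=0; m[:130]=0
q=max(cv2.findContours(m,0,1)[0],key=cv2.contourArea)
h=cv2.convexHull(q)[:,0].astype(float)+0.0
W=np.array([plane(c,p,135)[:2] for p in h],np.float32)
r=cv2.minAreaRect(W); print(r,cv2.approxPolyDP(cv2.convexHull(q),3,True)[:,0].tolist())
B=cv2.boxPoints(r); print(B)
E
```

```text
[120   1 254] [  5  12 234] [109 193 147] [135   2 254]
((442.29156494140625, 206.15164184570312), (85.604736328125, 52.09016036987305), 30.58565902709961) [[234, 154], [247, 166], [259, 198], [190, 235], [163, 194]]
[[392.192 206.794]
 [418.697 161.951]
 [492.391 205.509]
 [465.886 250.352]]
```

```bash
python3 -m crank '[[-41,6,0,4,95],[-82,6,0,4,95],[-123,6,0,4,95],[-164,6,0,4,95],[-205,6,0,4,95],[-246,6,0,4,95],[-287,6,0,4,95],[-328,6,10,4,95],[-369,6,20,4,95],[-401,6,30,4,95]]'; python3 -m crank '[[0,0,10,0,95],[0,0,10,0,95],[0,0,10,0,95]]'; python3 - <<'E'
from h import *
w=env.read_camera("wrist"); cv2.imwrite("pics/w2.png",w["img"]); np.save("w2.npy",np.array([w["K"].tolist(),w["pose"].tolist()],dtype=object),allow_pickle=True)
E
```

```text
t: 2.48
eef_pos: [499.1, -185.8, 223.3]
tcp_rot: [3.141, 0.0, 1.528]
ft_force: [-0.2, 1.0, 0.5]
opening: 0.998
grip_force: 0.0
t: 2.73
eef_pos: [498.6, -183.0, 213.2]
tcp_rot: [-3.14, -0.001, 1.528]
ft_force: [-0.0, -0.3, 0.9]
opening: 0.999
grip_force: 0.0
```

View pics/w2.png

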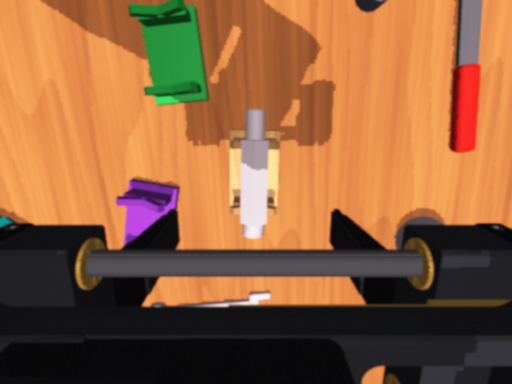

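The gauge lies upright in this view: go tip at (255,110), shoulder near (254,139), no-go end at (253,237), and wooden rest under it. The green copy is at (172,52) and the purple copy at (150,212).

```bash
python3 - <<'E'
from h import *
img=cv2.imread("pics/w2.png"); K,Po=np.load("w2.npy",allow_pickle=True); c=dict(K=np.array(K,float),pose=np.array(Po,float))
hsv=cv2.cvtColor(img,cv2.COLOR_BGR2HSV)
m=cv2.inRange(hsv,(0,0,70),(179,60,255)); m[240:]=0;m[:,:225]=0;m[:,285:]=0;m[:105]=0
rows=[(v,np.flatnonzero(m[v])) for v in range(106,240)]
for v,r in rows[::6]:
    if len(r): print(v,r[0],r[-1],len(r))
L=[(v,(r[0]+r[-1])/2) for v,r in rows if 8<len(r)<32]
vs=[v for v,_ in L]; print(min(vs),max(vs))
p=np.polyfit(vs,[u for _,u in L],1); 
A=plane(c,(np.polyval(p,min(vs)-.5),min(vs)-.5),62); B=plane(c,(np.polyval(p,max(vs)+.5),max(vs)+.5),62)
d=A-B; print(A,B,np.linalg.norm(d),"yaw",np.arctan2(d[1],d[0]),"origin",B+d/np.linalg.norm(d)*61, A-d/np.linalg.norm(d)*75)
E
```

```text
112 246 264 19
118 246 263 18
124 246 263 18
130 246 263 18
136 246 263 18
142 241 268 28
148 242 267 26
154 242 267 26
160 242 267 26
166 241 266 26
172 241 267 27
178 241 267 27
184 241 267 27
190 241 267 27
196 240 266 27
202 240 267 28
208 240 266 27
214 240 266 27
220 241 265 25
226 243 262 20
232 243 262 20
238 251 254 4
110 237
[ 502.282 -111.076   62.   ] [ 493.853 -250.877   62.   ] 140.05471192759327 yaw 1.510576637046498 origin [ 497.525 -189.988   62.   ] [ 497.769 -185.94    62.   ]
```

```bash
python3 - <<'E'
from h import *
K,Po=np.load("w2.npy",allow_pickle=True); c=dict(K=np.array(K,float),pose=np.array(Po,float)); print(c["pose"])
for v,z in ((110,72),(139.5,72),(139.5,78),(224,78),(224,74),(237.5,74)): print(v,z,plane(c,(254,v),z))
img=cv2.imread("pics/w2.png"); print(img[104:114,254].tolist(), img[134:144,254].tolist(), img[218:242,253].tolist())
E
```

```text
[[   0.999   -0.041   -0.011  501.504]
 [  -0.043   -0.967   -0.251 -111.747]
 [  -0.001    0.251   -0.968  364.576]
 [   0.       0.       0.       1.   ]]
110 72 [ 501.267 -111.529   72.   ]
139.5 72 [ 500.041 -140.092   72.   ]
139.5 78 [ 500.071 -139.511   78.   ]
224 78 [ 496.269 -228.119   78.   ]
224 74 [ 496.196 -229.743   74.   ]
237.5 74 [ 495.523 -245.417   74.   ]
[[56, 103, 179], [56, 103, 180], [55, 103, 180], [60, 103, 178], [87, 115, 176], [125, 134, 171], [155, 152, 173], [172, 165, 181], [177, 170, 185], [179, 172, 188]] [[178, 171, 187], [178, 170, 187], [177, 170, 187], [179, 171, 187], [176, 169, 185], [163, 156, 171], [147, 140, 155], [149, 142, 157], [156, 149, 164], [158, 150, 166]] [[232, 227, 237], [232, 227, 237], [232, 226, 237], [231, 226, 237], [232, 227, 238], [232, 228, 238], [233, 229, 239], [235, 230, 240], [239, 235, 244], [242, 238, 247], [244, 240, 248], [244, 240, 248], [246, 242, 249], [246, 242, 249], [246, 243, 249], [245, 242, 249], [244, 240, 248], [243, 239, 247], [241, 238, 247], [234, 233, 246], [197, 214, 245], [132, 179, 243], [93, 162, 243], [86, 159, 242]]
```

```bash
python3 -m crank '[[-1,0,30,1,95],[-1,0,60,1,95],[-1,0,90,1,95],[-1,0,115,1,95],[-1,0,130,1,95],[-1,0,140,1,95],[-1,0,140,1,95],[-1,0,140,1,95]]'
```

```text
t: 3.45
eef_pos: [498.9, -184.5, 74.3]
tcp_rot: [3.141, 0.0, 1.511]
ft_force: [-0.3, -0.1, 0.5]
opening: 0.998
grip_force: 0.0
```

```bash
python3 -m crank '[[0,-0.7,6,0,95],[0,-0.7,12,0,60],[0,-0.7,12,0,40],[0,-0.7,12,0,26],[0,-0.7,12,0,20],[0,-0.7,12,0,20],[0,-0.7,12,0,20],[0,-0.7,12,0,20],[0,-0.7,12,0,20],[0,-0.7,12,0,20]]'
```

```text
t: 4.28
eef_pos: [497.6, -185.1, 61.6]
tcp_rot: [3.142, -0.0, 1.51]
ft_force: [0.6, -0.8, 0.7]
opening: 0.423
grip_force: 0.0
```

```bash
python3 -m crank '[[0,0,0,0,10],[0,0,0,0,10],[0,0,0,0,10],[0,0,0,0,10],[0,0,0,0,10]]'; python3 -c "
from h import *
print(env.state()['ft_force'],env.state()['opening'])"
```

```text
t: 4.7
eef_pos: [497.9, -185.2, 61.7]
tcp_rot: [3.141, 0.0, 1.51]
ft_force: [2.7, 0.5, -0.6]
opening: 0.294
grip_force: 30.0
[ 2.653  0.486 -0.609] 0.29380437205197324
```

```bash
python3 -m crank '[[0,0,-10,0,10],[0,0,-30,0,10],[0,0,-60,0,10],[10,2,-90,-4,10],[35,4,-120,-10,10],[70,7,-140,-17,10],[108,10,-140,-24,10],[146,13,-140,-31,10],[184,16,-140,-38,10],[222,19,-140,-45,10]]'; python3 -c "
from h import *
s=env.state()
p=s['eef_pos'];y=s['tcp_rot'][2];d=np.array([564.5,278.2])-p[:2];print(s['tcp_rot'],d@[np.cos(y),np.sin(y)],d@[np.sin(y),-np.cos(y)],np.degrees(3.675-y))"
```

```text
t: 5.53
eef_pos: [529.4, 37.1, 202.3]
tcp_rot: [-3.141, -0.0, 2.301]
ft_force: [0.1, -0.5, -1.8]
opening: 0.291
grip_force: 30.0
[-3.141 -0.     2.301] 156.15401009077559 186.97028614012916 78.72328209479957
```

```bash
python3 -m crank '[[17,20,0,-7,10],[34,41,0,-14,10],[51,61,0,-21,10],[68,82,0,-28,10],[85,102,0,-35,10],[102,122,0,-42,10],[119,143,0,-49,10],[136,164,0,-56,10],[150,180,0,-63,10],[156,187,0,-70,10]]'; python3 -m crank '[[0,0,20,-7,10],[0,0,50,-8.7,10],[0,0,75,-8.7,10],[0,0,75,-8.7,10],[0,0,75,-8.7,10],[0,0,75,-8.7,10]]'; python3 - <<'E'
from h import *
w=env.read_camera("wrist"); cv2.imwrite("pics/w3.png",w["img"]); s=env.read_camera("scene"); cv2.imwrite("pics/s3.png",s["img"])
t=env.read_camera("top"); cv2.imwrite("pics/t3.png",t["img"])
print(env.state()["tcp_rot"],env.state()["ft_force"])
cr=lambda im,u,v:cv2.resize(im[v-38:v+37,u-50:u+50],None,fx=4,fy=4,interpolation=cv2.INTER_CUBIC)
st=env.state()["eef_pos"]
for c in(s,t): print(proj(c,st),proj(c,np.array([478.4,227.3,105])))
cv2.imwrite("pics/c3.png",np.hstack([cr(s["img"],350,205),cr(t["img"],175,200)]))
E
```

```text
t: 6.37
eef_pos: [566.1, 278.4, 201.8]
tcp_rot: [3.141, -0.001, -2.759]
ft_force: [-0.0, 0.5, -2.3]
opening: 0.296
grip_force: 30.0
t: 6.87
eef_pos: [567.2, 276.2, 128.2]
tcp_rot: [-3.141, 0.001, -2.615]
ft_force: [-0.3, 0.8, -2.1]
opening: 0.289
grip_force: 30.0
[-3.141  0.002 -2.615] [-0.439  0.272 -2.201]
[363.81  222.491] [345.154 199.333]
[169.854 176.106] [188.283 201.859]
```

View pics/w3.png

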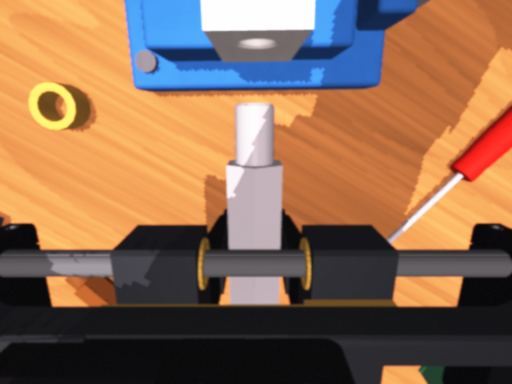

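View pics/c3.png

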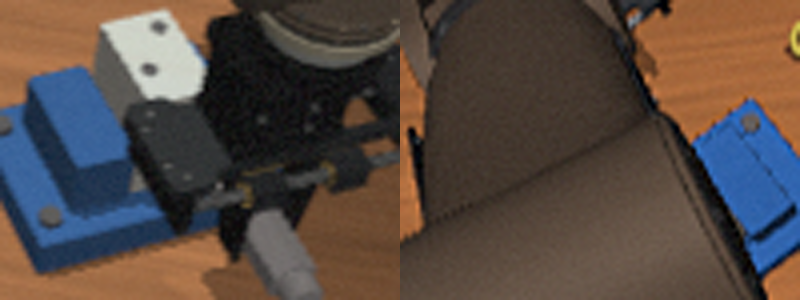

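The wrist view shows the go end at (255,103) to (255,165) pointing at the block. The bore mouth ellipse is at about (257,43), and the block's top front edge runs from (203,30) to (316,30). Next I'll measure the lateral offset and angle in the tool frame.

```bash
cat >> h.py <<'E'
from scipy.spatial.transform import Rotation as Ro
def tool(P,st):
    return Ro.from_euler("xyz",st["tcp_rot"]).as_matrix().T@(np.asarray(P)-st["eef_pos"])
def look(n,name):
    w=env.read_camera(n); cv2.imwrite(f"pics/{name}.png",w["img"]); return w,env.state()
E
python3 - <<'E'
from h import *
w,st=look("wrist","w4"); im=w["img"]; print(st["eef_pos"],st["tcp_rot"])
g=cv2.cvtColor(im,cv2.COLOR_BGR2GRAY)
# bore ellipse
roi=g[30:58,225:290]; print(roi[::3,::4])
hsv=cv2.cvtColor(im,cv2.COLOR_BGR2HSV)
m=cv2.inRange(hsv,(0,0,70),(179,60,255))
for v in (108,120,135,150,155,165,175,200,220):
    r=np.flatnonzero(m[v,215:300])+215; print(v,r[0],r[-1],len(r))
m2=cv2.inRange(hsv,(0,0,200),(179,40,255))
for v in (3,10,20,26,29): 
    r=np.flatnonzero(m2[v,150:380])+150; print("blk",v,r[0],r[-1])
for u in (215,230,280,300): print("edge",u,np.flatnonzero(m2[:60,u])[-1], g[24:64:2,u])
E
```

```text
[567.179 276.189 128.15 ] [-3.141  0.002 -2.615]
[[208 208 187 186 186 185 175 163 163 163 163 155 145 144 145 144 130]
 [108 108 110 111 110 108 109 108 108 108 109 109 109 109 110 110 109]
 [108 108 110 111 110 108 107 109 109 110 110 109 107 109 109 109 108]
 [108 108 107 111 120 152 183 216 220 211 194 161 126 108 109 107 109]
 [106 106 107 113 167 207 226 235 238 230 217 195 155 110 108 108 107]
 [106 106 106 121 151 173 193 211 218 204 190 170 142 112 108 107 107]
 [107 106 107 108 115 127 141 151 154 152 133 118 110 108 109 107 109]
 [107 107 106 107 109 107 107 107 108 109 109 108 108 108 109 109 109]
 [109 107 105 108 108 108 108 108 108 110 110 107 110 109 109 110 110]
 [109 108 107 108 108 109 108 109 111 111 110 110 109 110 111 111 109]]
108 236 272 37
120 236 272 37
135 236 272 37
150 236 272 37
155 236 272 37
165 227 281 55
175 227 281 55
200 228 281 54
220 227 281 55
blk 3 201 314
blk 10 201 314
blk 20 202 313
blk 26 202 313
blk 29 203 311
edge 215 30 [254 254 254 208 108 107 107 108 108 107 107 106  92  68  48  40  40  42
  66  95]
edge 230 30 [254 254 254 206 109 108 107 108 107 106 107 107 106 105 105 106 107 108
 108 103]
edge 280 29 [254 254 252 144 109 109 108 108 108 107 107 108 107 108 108 108 111 112
 111 101]
edge 300 29 [254 254 251 130 109 109 109 110 109 108 104  87  56  42  41  40  40  52
  90  96]
```

```bash
python3 - <<'E'
from h import *
im=cv2.imread("pics/w4.png"); w=env.read_camera("wrist"); st=env.state(); print(abs(w["img"].astype(int)-im).mean())
g=cv2.cvtColor(im,cv2.COLOR_BGR2GRAY)
m=np.zeros_like(g); m[33:58,225:290]=(g[33:58,225:290]>118)*255
q=max(cv2.findContours(m,0,1)[0],key=cv2.contourArea); r=cv2.boundingRect(q); e=cv2.fitEllipse(q); print(r,e)
print("bore in tool",tool(plane(w,e[0],105),st), "bbox mid",tool(plane(w,(r[0]+r[2]/2-.5,r[1]+r[3]/2-.5),105),st))
L=tool(plane(w,(r[0]-.5,e[0][1]),105),st)[1];R=tool(plane(w,(r[0]+r[2]-.5,e[0][1]),105),st)[1];print("width",R-L)
for v in(105,150,): print("go axis",v,tool(plane(w,(254,v),128),st))
for v in(170,220): print("handle axis",v,tool(plane(w,(254.2,v),128),st))
for u,v in((203,30.6),(215,30.4),(300,29.6),(313,29.5)): print("top edge",tool(plane(w,(u,v),135),st))
for v,a,b in((3,200.5,314.5),(26,201.5,313.5)): print("sides",tool(plane(w,(a,v),135),st),tool(plane(w,(b,v),135),st))
E
```

```text
0.9352688259548612
(237, 37, 40, 13) ((256.6198425292969, 43.044490814208984), (11.853096961975098, 39.75434112548828), 89.1888198852539)
bore in tool [105.976   2.142  22.703] bbox mid [105.998   2.076  22.703]
width 22.02363308045924
go axis 105 [72.76   0.712 -0.24 ]
go axis 150 [50.082  0.71  -0.2  ]
handle axis 170 [39.417  0.815 -0.182]
handle axis 220 [11.003  0.817 -0.133]
top edge [105.018 -22.3    -7.289]
top edge [105.099 -16.88   -7.291]
top edge [105.419  21.463  -7.301]
top edge [105.459  27.322  -7.302]
sides [116.07  -22.908  -7.308] [116.058  27.436  -7.321]
sides [106.894 -22.89   -7.293] [106.884  27.473  -7.305]
```

Lateral correction is +1.4 mm in tool y; yaw is already within 0.01 rad. The gap to the face is about 32 mm.

```bash
python3 -m crank '[[0,1.4,12,0,10],[0,1.4,23.4,0,10],[6,1.4,23.4,0,10],[14,1.4,23.4,0,10],[20,1.4,23.4,0,10],[20,1.4,23.4,0,10],[20,1.4,23.4,0,10],[20,1.4,23.4,0,10]]'; python3 - <<'E'
from h import *
w,st=look("wrist","w5"); print(st["eef_pos"],st["tcp_rot"],st["ft_force"])
im=w["img"]
cv2.imwrite("pics/c5.png",cv2.resize(im[40:240,150:370],None,fx=2.7,fy=2.7,interpolation=cv2.INTER_CUBIC))
E
```

```text
t: 7.78
eef_pos: [549.1, 267.3, 103.7]
tcp_rot: [-3.141, 0.001, -2.614]
ft_force: [0.3, -0.5, -2.2]
opening: 0.289
grip_force: 30.0
[549.09  267.369 103.655] [-3.141  0.001 -2.614] [ 0.04   1.242 -2.651]
```

View pics/c5.png

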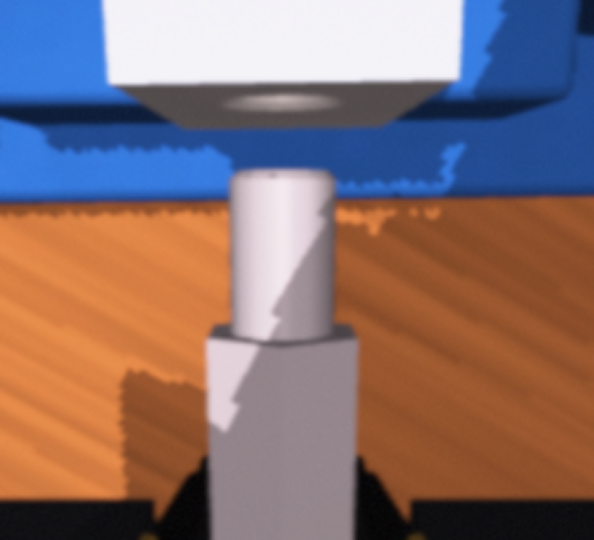

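The bore ellipse centre at u=282 lines up with the go-end axis at u=282.5. I'll raise about 0.9 mm and approach.

```bash
python3 -m crank '[[0,0,-0.9,0,10],[4,0,-0.9,0,10],[7,0,-0.9,0,10],[8,0,-0.9,0,10],[9,0,-0.9,0,10],[10,0,-0.9,0,10],[11,0,-0.9,0,10],[12,0,-0.9,0,10],[12,0,-0.9,0,10]]'
```

```text
t: 8.58
eef_pos: [538.2, 261.1, 104.1]
tcp_rot: [3.142, -0.0, -2.614]
ft_force: [-0.1, -0.1, -2.4]
opening: 0.292
grip_force: 30.0
```

```bash
python3 -m crank '[[1,0,-0.3,0,10],[2,0,-0.3,0,10],[3,0,-0.3,0,10],[4,0,-0.3,0,10],[5,0,-0.3,0,10],[5,0,-0.3,0,10]]'
```

```text
t: 9.08
eef_pos: [533.9, 258.6, 104.4]
tcp_rot: [3.142, -0.0, -2.614]
ft_force: [0.1, 0.5, -2.8]
opening: 0.293
grip_force: 30.0
```

```bash
python3 -m crank '[[2,0,0,0,10],[4,0,0,0,10],[6,0,0,0,10],[8,0,0,0,10],[10,0,0,0,10],[10,0,0,0,10]]'
```

```text
t: 9.58
eef_pos: [525.0, 253.5, 104.5]
tcp_rot: [3.141, -0.0, -2.614]
ft_force: [-0.0, 0.4, -2.4]
opening: 0.291
grip_force: 30.0
```

```bash
python3 -m crank '[[1,0,0,0,10],[2,0,0,0,10],[3,0,0,0,10],[4,0,0,0,10],[4,0,0,0,10]]'; python3 - <<'E'
from h import *
w,st=look("wrist","w6"); im=w["img"]
cv2.imwrite("pics/c6.png",cv2.resize(im[40:240,150:370],None,fx=2.7,fy=2.7,interpolation=cv2.INTER_CUBIC))
E
```

```text
t: 10.0
eef_pos: [521.8, 251.6, 104.4]
tcp_rot: [3.141, -0.0, -2.614]
ft_force: [0.1, 0.2, -2.4]
opening: 0.293
grip_force: 30.0
```

View pics/c6.png

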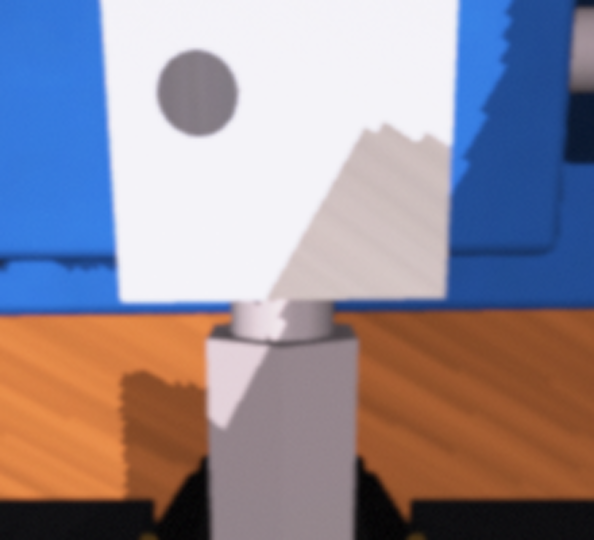

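The go end is in the bore without resistance, and the shoulder at row 340 of the crop is a few mm from the block edge at row 300.

```bash
python3 -m crank '[[0.7,0,0,0,10],[1.4,0,0,0,10],[2,0,0,0,10],[2,0,0,0,10]]';  python3 -m crank '[[0.5,0,0,0,10],[1,0,0,0,10],[1,0,0,0,10]]'
```

```text
t: 10.38
eef_pos: [520.1, 250.6, 104.4]
tcp_rot: [3.141, -0.0, -2.614]
ft_force: [0.2, 0.7, -3.3]
opening: 0.29
grip_force: 30.0
t: 10.63
eef_pos: [519.3, 250.1, 104.4]
tcp_rot: [3.142, 0.0, -2.614]
ft_force: [0.4, 0.4, -2.3]
opening: 0.294
grip_force: 30.0
```

```bash
python3 -m crank '[[0.5,0,0,0,10],[1,0,0,0,10],[1,0,0,0,10]]'
```

```text
t: 10.88
eef_pos: [518.4, 249.6, 104.5]
tcp_rot: [3.142, 0.0, -2.614]
ft_force: [-0.3, -0.4, -1.9]
opening: 0.291
grip_force: 30.0
```

```bash
python3 -m crank '[[0.5,0,0,0,10],[1,0,0,0,10],[1,0,0,0,10]]'
```

```text
t: 11.13
eef_pos: [517.6, 249.1, 104.5]
tcp_rot: [3.142, -0.0, -2.614]
ft_force: [-0.4, -0.6, -2.6]
opening: 0.292
grip_force: 30.0
```

```bash
python3 -m crank '[[0.5,0,0,0,10],[1,0,0,0,10],[1,0,0,0,10]]'
```

```text
t: 11.38
eef_pos: [516.7, 248.6, 104.4]
tcp_rot: [3.142, -0.0, -2.614]
ft_force: [-0.6, 0.5, -2.4]
opening: 0.295
grip_force: 30.0
```

```bash
python3 -m crank '[[0.5,0,0,0,10],[1,0,0,0,10],[1,0,0,0,10]]'
```

```text
t: 11.63
eef_pos: [515.8, 248.1, 104.5]
tcp_rot: [3.142, 0.0, -2.614]
ft_force: [0.4, -0.3, -2.8]
opening: 0.288
grip_force: 30.0
```

```bash
python3 -m crank '[[0.5,0,0,0,10],[1,0,0,0,10],[1,0,0,0,10]]'
```

```text
t: 11.88
eef_pos: [515.0, 247.6, 104.4]
tcp_rot: [3.142, -0.0, -2.614]
ft_force: [0.8, 0.1, -3.5]
opening: 0.293
grip_force: 30.0
```

```bash
python3 -m crank '[[0.5,0,0,0,10],[1,0,0,0,10],[1,0,0,0,10]]'
```

```text
t: 12.13
eef_pos: [514.1, 247.1, 104.4]
tcp_rot: [3.142, -0.0, -2.614]
ft_force: [0.2, -0.4, -2.9]
opening: 0.293
grip_force: 30.0
```

```bash
python3 -m crank '[[0.5,0,0,0,10],[1,0,0,0,10],[1,0,0,0,10]]'
```

```text
t: 12.38
eef_pos: [513.2, 246.6, 104.4]
tcp_rot: [3.142, -0.0, -2.614]
ft_force: [0.7, -0.8, -3.1]
opening: 0.292
grip_force: 30.0
```

```bash
python3 - <<'E'
from h import *
w,st=look("wrist","w7"); g=cv2.cvtColor(w["img"],cv2.COLOR_BGR2GRAY); o=cv2.imread("pics/w6.png",0)
print(st["eef_pos"])
for n,a in(("6",o),("7",g)):
    print(n,"block edge u=210",a[144:176:1,210]); print("axis u=254",a[144:176:1,254]); print("u=245",a[144:176,245])
st6=dict(st)
for v,z in((151.5,135),(164.5,121),(164.5,113)): print(v,z,tool(plane(w,(254,v),z),st))
E
```

```text
[513.272 246.608 104.445]
6 block edge u=210 [243 243 243 243 243 243 238 216 157 109  91  92 111 137 147 150 150 151
 152 153 154 154 155 155 154 154 153 152 150 148 146 145]
axis u=254 [199 199 199 200 199 201 210 223 225 218 205 189 180 187 210 225 225 217
 206 191 176 153 113  91 105 127 136 138 137 137 137 137]
u=245 [243 243 243 243 243 242 235 209 195 208 217 218 219 219 219 219 218 218
 219 217 208 178 139 156 198 213 215 215 213 209 201 184]
7 block edge u=210 [244 244 244 244 244 244 244 244 244 244 244 244 244 244 244 244 244 244
 244 244 244 244 244 244 244 244 244 244 244 243 233 196]
axis u=254 [229 220 210 203 200 199 200 201 203 202 201 200 200 199 199 199 200 200
 200 201 201 200 201 200 200 200 200 201 198 191 171 148]
u=245 [244 244 244 244 244 244 244 244 244 244 244 244 243 241 239 234 228 216
 206 202 201 200 200 200 198 199 197 196 196 195 197 206]
151.5 135 [ 53.729   0.753 -30.556]
164.5 121 [ 45.626   0.743 -16.556]
164.5 113 [44.144  0.738 -8.556]
```

```bash
python3 -m crank '[[0.4,0,0,0,10],[0.8,0,0,0,10],[0.8,0,0,0,10]]'
```

```text
t: 12.68
eef_pos: [513.1, 246.5, 104.6]
tcp_rot: [-3.142, 0.002, -2.614]
ft_force: [2.1, 2.3, -4.0]
opening: 0.291
grip_force: 30.0
```

```bash
python3 -m crank '[[0.4,0,0,0,10],[0.8,0,0,0,10],[0.8,0,0,0,10]]'
```

```text
t: 12.93
eef_pos: [513.0, 246.4, 104.7]
tcp_rot: [-3.141, 0.003, -2.615]
ft_force: [6.3, 4.6, -4.9]
opening: 0.293
grip_force: 30.0
```

Shoulder contact at about 8 N along the axis. I'll hold it briefly.

```bash
python3 -m crank '[[0,0,0,0,10],[0,0,0,0,10],[0,0,0,0,10],[0,0,0,0,10]]'
```

```text
t: 13.27
eef_pos: [513.0, 246.4, 104.7]
tcp_rot: [-3.141, 0.003, -2.615]
ft_force: [5.9, 6.0, -4.6]
opening: 0.289
grip_force: 30.0
```

Step 1 should be met. Now I'll draw it out straight and turn it round.

```bash
python3 -m crank '[[-3,0,0,0,10],[-10,0,0,0,10],[-22,0,0,0,10],[-36,0,0,0,10],[-52,0,0,0,10],[-70,0,0,0,10],[-88,0,0,0,10],[-95,0,0,0,10],[-95,0,0,3,10],[-95,0,0,10,10]]'; python3 -m crank '[[0,0,0,7,10],[0,0,0,14,10],[0,0,0,21,10],[0,0,0,28,10],[0,0,0,35,10],[0,0,0,42,10],[0,0,0,49,10],[0,0,0,56,10],[0,0,0,63,10],[0,0,0,70,10]]'; python3 -m crank '[[0,0,0,7,10],[0,0,0,14,10],[0,0,0,21,10],[0,0,0,28,10],[0,0,0,35,10],[0,0,0,42,10],[0,0,0,49,10],[0,0,0,56,10],[0,0,0,63,10],[0,0,0,70,10]]'; python3 -m crank '[[0,0,0,7,10],[0,0,0,14,10],[0,0,0,21,10],[0,0,0,28,10],[0,0,0,30,10],[0,0,0,30,10],[0,0,0,30,10]]'
```

```text
t: 14.1
eef_pos: [593.9, 293.6, 103.9]
tcp_rot: [-3.142, -0.001, -2.79]
ft_force: [-1.0, 0.2, -2.2]
opening: 0.293
grip_force: 30.0
t: 14.93
eef_pos: [593.6, 293.4, 104.2]
tcp_rot: [-3.14, -0.0, 2.266]
ft_force: [-0.1, -0.5, -2.1]
opening: 0.294
grip_force: 30.0
t: 15.77
eef_pos: [593.6, 293.4, 104.2]
tcp_rot: [-3.141, 0.001, 1.045]
ft_force: [-0.6, 0.1, -2.8]
opening: 0.292
grip_force: 30.0
t: 16.35
eef_pos: [593.7, 293.4, 104.3]
tcp_rot: [-3.141, 0.001, 0.529]
ft_force: [0.3, -0.1, -3.1]
opening: 0.292
grip_force: 30.0
```

```bash
python3 -m crank '[[-8,0,0,0,10],[-20,0,0,0,10],[-33,0,0,0,10],[-46,0,0,0,10],[-57,0,0,0,10],[-65,0,0,0,10],[-69,0,0,0,10],[-71,0,0,0,10],[-71,0,0,0,10],[-71,0,0,0,10]]'; python3 - <<'E'
from h import *
s,st=look("scene","s8"); print(st["eef_pos"],st["tcp_rot"],st["ft_force"])
d=st["eef_pos"]-np.array([513.0,246.4,104.5]); print(d@[.8638,.5038,0],d@[-.5038,.8638,0])
E
```

```text
t: 17.18
eef_pos: [533.0, 258.0, 104.5]
tcp_rot: [3.142, -0.001, 0.527]
ft_force: [0.3, 0.5, -2.4]
opening: 0.29
grip_force: 30.0
[533.091 258.092 104.452] [ 3.142 -0.001  0.527] [ 0.601 -0.204 -2.481]
23.24538080976574 -0.021987776375543173
```

```bash
python3 -m crank '[[-1,0,0,0,10],[-2,0,0,0,10],[-3,0,0,0,10],[-4,0,0,0,10],[-5,0,0,0,10],[-5.5,0,0,0,10],[-5.5,0,0,0,10]]'
```

```text
t: 17.82
eef_pos: [528.5, 255.4, 104.6]
tcp_rot: [3.142, -0.002, 0.527]
ft_force: [3.6, 3.0, -3.8]
opening: 0.291
grip_force: 30.0
```

```bash
python3 -m crank '[[-0.5,0,0,0,10],[-1,0,0,0,10],[-1,0,0,0,10]]'
```

```text
t: 18.07
eef_pos: [528.4, 255.4, 104.9]
tcp_rot: [3.141, -0.004, 0.527]
ft_force: [7.7, 5.5, -5.0]
opening: 0.288
grip_force: 30.0
```

```bash
python3 -m crank '[[-0.4,0,0,0,10],[-0.8,0,0,0,10],[-0.8,0,0,0,10]]'
```

```text
t: 18.32
eef_pos: [528.4, 255.3, 105.0]
tcp_rot: [3.141, -0.006, 0.527]
ft_force: [8.4, 7.2, -5.1]
opening: 0.293
grip_force: 30.0
```

About 11 N on the no-go end. I'll hold it there for over a second.

```bash
python3 -m crank '[[0,0,0,0,10],[0,0,0,0,10],[0,0,0,0,10],[0,0,0,0,10],[0,0,0,0,10],[0,0,0,0,10],[0,0,0,0,10],[0,0,0,0,10]]'; python3 -m crank '[[0,0,0,0,10],[0,0,0,0,10],[0,0,0,0,10],[0,0,0,0,10],[0,0,0,0,10],[0,0,0,0,10],[0,0,0,0,10]]'; python3 - <<'E'
from h import *
s,st=look("scene","s9"); t,_=look("top","t9"); w,_=look("wrist","w9")
a=cv2.resize(s["img"][150:250,290:420],None,fx=3,fy=3,interpolation=cv2.INTER_CUBIC); b=cv2.resize(w["img"],(400,300))
cv2.imwrite("pics/c9.png",np.hstack([a,b]))
E
```

```text
t: 18.98
eef_pos: [528.4, 255.3, 105.0]
tcp_rot: [3.141, -0.006, 0.527]
ft_force: [8.9, 8.6, -5.3]
opening: 0.291
grip_force: 30.0
t: 19.57
eef_pos: [528.4, 255.3, 105.0]
tcp_rot: [3.141, -0.006, 0.527]
ft_force: [9.1, 6.9, -5.8]
opening: 0.294
grip_force: 30.0
```

View pics/c9.png

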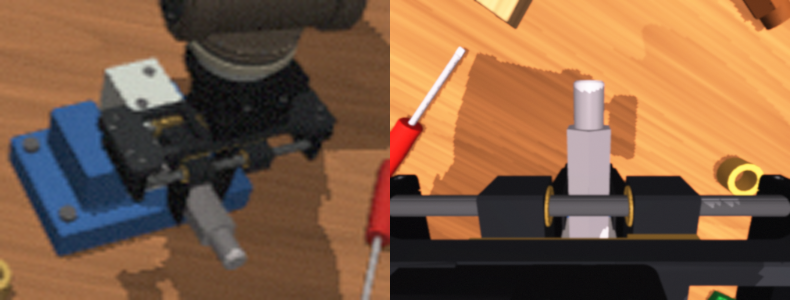

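Both pictures show the no-go end pressed on the block with the axis square. The block-line estimates allow about 0.7 mm of grip offset, which turning round doubles. I'll back off, shift by that much and press again so the centring is safe.

```bash
python3 -m crank '[[2,0,0,0,10],[4,-0.4,0,0,10],[4,-0.8,0,0,10],[3,-0.8,0,0,10],[2,-0.8,0,0,10],[1.3,-0.8,0,0,10],[0.7,-0.8,0,0,10],[0.2,-0.8,0,0,10],[0.2,-0.8,0,0,10]]'; python3 -m crank '[[0,0,0,0,10],[0,0,0,0,10],[0,0,0,0,10],[0,0,0,0,10],[0,0,0,0,10],[0,0,0,0,10],[0,0,0,0,10],[0,0,0,0,10],[0,0,0,0,10],[0,0,0,0,10]]'
```

```text
t: 20.47
eef_pos: [527.9, 256.0, 105.0]
tcp_rot: [3.141, -0.006, 0.527]
ft_force: [8.9, 7.3, -5.7]
opening: 0.294
grip_force: 30.0
t: 21.3
eef_pos: [527.9, 256.0, 105.0]
tcp_rot: [3.141, -0.006, 0.527]
ft_force: [8.0, 6.3, -6.0]
opening: 0.294
grip_force: 30.0
```

```bash
python3 -m crank '[[3,0,0,0,10],[12,0,0,0,10],[26,0,0,0,10],[42,0,-5,0,10],[55,0,-20,0,10],[60,0,-45,0,10],[60,0,-75,0,10],[60,0,-100,0,10],[60,0,-100,0,10]]'; python3 -c "
from h import *
s=env.state()
p=s['eef_pos'];y=s['tcp_rot'][2];d=np.array([497.9,-185.2])-p[:2];print(p,s['tcp_rot'],d@[np.cos(y),np.sin(y)],d@[np.sin(y),-np.cos(y)],np.degrees(1.51-y))"
```

```text
t: 22.05
eef_pos: [579.7, 285.9, 209.4]
tcp_rot: [3.14, -0.007, 0.527]
ft_force: [0.4, -0.6, -2.5]
opening: 0.294
grip_force: 30.0
[579.66  285.908 209.414] [ 3.14  -0.007  0.527] -307.7076779961086 365.9824131156187 56.30597459336356
```

```bash
python3 -m crank '[[-12,14,0,-3,10],[-35,42,0,-9,10],[-58,69,0,-15,10],[-82,97,0,-21,10],[-106,126,0,-27,10],[-130,154,0,-33,10],[-154,182,0,-39,10],[-178,210,0,-45,10],[-202,238,0,-51,10],[-226,266,0,-56.3,10]]'; python3 -m crank '[[0,0,0,0,10]]'; python3 -c "
from h import *
s=env.state()
p=s['eef_pos'];y=s['tcp_rot'][2];d=np.array([497.9,-185.2])-p[:2];print(p,s['tcp_rot'],d@[np.cos(y),np.sin(y)],d@[np.sin(y),-np.cos(y)],np.degrees(1.51-y))"
```

```text
t: 22.88
eef_pos: [515.6, -60.0, 203.7]
tcp_rot: [-3.14, -0.0, 1.515]
ft_force: [0.1, -0.4, -2.7]
opening: 0.289
grip_force: 30.0
t: 22.97
eef_pos: [515.4, -63.2, 203.7]
tcp_rot: [-3.14, 0.001, 1.514]
ft_force: [0.4, 1.0, -1.5]
opening: 0.295
grip_force: 30.0
[515.421 -63.215 203.693] [-3.14   0.001  1.514] -122.78536386006863 -10.543702590215846 -0.21794312869102617
```

```bash
python3 -m crank '[[-25,-2,0,0,10],[-55,-5,0,0,10],[-85,-8,0,0,10],[-108,-10,0,0,10],[-121.5,-10.5,15,0,10],[-121.5,-10.5,40,0,10],[-121.5,-10.5,70,0,10],[-121.5,-10.5,95,0,10],[-121.5,-10.5,110,0,10],[-121.5,-10.5,115,0,10]]'; python3 -m crank '[[0,0,0,0,10],[0,0,0,0,10]]'
```

```text
t: 23.8
eef_pos: [497.5, -178.4, 86.5]
tcp_rot: [-3.137, -0.002, 1.509]
ft_force: [-0.6, 1.1, -3.1]
opening: 0.291
grip_force: 30.0
t: 23.97
eef_pos: [498.8, -179.0, 89.6]
tcp_rot: [-3.141, -0.0, 1.51]
ft_force: [-0.3, -0.2, -2.0]
opening: 0.295
grip_force: 30.0
```

```bash
python3 -m crank '[[-2,-0.6,0,0,10],[-5,-0.6,5,0,10],[-5.2,-0.6,10,0,10],[-5.2,-0.6,15,0,10],[-5.2,-0.6,19,0,10],[-5.2,-0.6,22,0,10],[-5.2,-0.6,24,0,10],[-5.2,-0.6,24,0,10],[-5.2,-0.6,24,0,10]]'; python3 - <<'E'
from h import *
w,st=look("wrist","w10"); hsv=cv2.cvtColor(w["img"],cv2.COLOR_BGR2HSV); print(st["eef_pos"])
m=cv2.inRange(hsv,(0,0,70),(179,60,255))
r=np.flatnonzero(m[80:240,254])+80; print(r[0],r[-1]); g=cv2.cvtColor(w["img"],6)
print("tip",tool(plane(w,(254,r[0]),st["eef_pos"][2]+10),st)); print(r[0],g[r[0]:200,254])
E
```

```text
t: 24.72
eef_pos: [497.7, -184.1, 65.3]
tcp_rot: [-3.141, -0.0, 1.51]
ft_force: [-0.2, -0.2, -1.5]
opening: 0.294
grip_force: 30.0
[ 497.768 -184.161   65.43 ]
103 239
tip [74.591 -0.378 -9.995]
103 [178 186 193 205 214 216 216 216 215 216 215 215 215 214 215 215 214 215
 213 213 213 214 213 213 213 212 213 213 212 212 211 212 212 211 212 211
 210 211 211 210 210 210 209 210 210 209 209 209 209 209 209 209 208 208
 209 208 208 208 208 207 207 204 189 152 130 149 176 186 187 187 187 188
 188 187 186 188 188 187 187 186 187 187 188 187 187 188 186 187 187 187
 187 186 187 187 187 188 187]
```

```bash
python3 -m crank '[[0,0,1,0,10],[0,0,2,0,10],[0,0,2.7,0,10],[0,0,3.2,0,10],[0,0,3.2,0,10]]'
```

```text
t: 25.18
eef_pos: [497.7, -184.1, 62.1]
tcp_rot: [-3.142, -0.0, 1.51]
ft_force: [0.6, -0.6, -2.2]
opening: 0.288
grip_force: 30.0
```

```bash
python3 -m crank '[[0,0,0.4,0,10],[0,0,0.8,0,10],[0,0,0.8,0,10]]'
```

```text
t: 25.43
eef_pos: [498.0, -184.2, 61.7]
tcp_rot: [3.141, 0.0, 1.51]
ft_force: [-0.5, 1.4, 1.6]
opening: 0.292
grip_force: 30.0
```

Seated: vertical force went from −2.2 to +1.6 N. Releasing now.

```bash
python3 -m crank '[[0,0,0,0,27],[0,0,0,0,30],[0,0,0,0,34],[0,0,0,0,45],[0,0,0,0,60],[0,0,0,0,80],[0,0,0,0,80],[0,0,0,0,80],[0,0,-5,0,80],[0,0,-15,0,80]]'; python3 -m crank '[[0,0,-15,0,80],[0,0,-40,0,80],[0,0,-75,0,80],[0,0,-110,0,80],[0,0,-135,0,80],[0,0,-138,0,80],[0,0,-138,0,80],[0,0,-138,0,80]]'; python3 - <<'E'
from h import *
w,st=look("wrist","w11"); print(st["eef_pos"],st["ft_force"],st["opening"])
hsv=cv2.cvtColor(w["img"],cv2.COLOR_BGR2HSV)
m=cv2.inRange(hsv,(0,0,70),(179,60,255)); m[242:]=0;m[:,:225]=0;m[:,285:]=0;m[:100]=0
L=[(v,(r[0]+r[-1])/2,len(r)) for v in range(100,242) for r in [np.flatnonzero(m[v])] if 8<len(r)<36]
vs=[l[0] for l in L]; p=np.polyfit(vs,[l[1] for l in L],1)
A=plane(w,(np.polyval(p,min(vs)),min(vs)),72); B=plane(w,(np.polyval(p,max(vs)),max(vs)),74); d=A-B
u=d/np.linalg.norm(d); print(A,B,np.linalg.norm(d),"yaw",np.arctan2(d[1],d[0]),"origin",A-75*u,B+61*u)
print([l[2] for l in L][::8])
E
```

```text
t: 26.27
eef_pos: [497.3, -184.0, 76.2]
tcp_rot: [-3.14, -0.001, 1.51]
ft_force: [0.3, -0.2, 0.0]
opening: 0.79
grip_force: 0.0
t: 26.93
eef_pos: [497.3, -184.0, 214.3]
tcp_rot: [-3.142, -0.0, 1.51]
ft_force: [0.0, 0.5, -0.7]
opening: 0.839
grip_force: 0.0
[ 497.197 -183.924  213.673] [ 0.686 -0.584 -0.136] 0.8411294316466937
[ 502.104 -110.883   72.   ] [ 494.199 -244.15    74.   ] 133.5160336153161 yaw 1.5115464355079529 origin [ 497.664 -185.743   73.123] [ 497.811 -183.264   73.086]
[17, 18, 18, 18, 28, 26, 26, 27, 27, 27, 27, 27, 28, 26, 25, 20]
```

The gauge is back within about 1 mm of its starting place, with the same yaw (1.51). It is released and the arm is clear, so I'm handing in.

```bash
python3 -c "
from cell import env
print(env.job_done())"
```

```text
the job is handed in; nothing more can be done
None
```

The go end went fully home (shoulder at about 8 N), the no-go end was refused at about 11 N held for over a second, the gauge is back in its rest, and the job is handed in at about 27 s; no verdict came back, and how well the no-go end was centred was worked out from the arm's position, not seen.

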